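# Loading the voicing crate

### The job

Load the crate: stand the amber bottle with the orange cap, the white tin with the blue lid and the glass jar with the green lid upright in it, each on the floor of the empty cell whose painted dot matches its lid. Set each down gently, do not tip or drop it, and leave the grey tins in their cells and everything else on the bench standing where it is.

Things in the scene. Friction and masses are not known exactly. Their poses are not given: they have to be found in the camera images.
- hardener_bottle: Amber glass bottle with orange cap, to be loaded: body 46 mm diameter and straight up to 100 mm, then a shoulder to a cap 30 mm in diameter from 114 to 144 mm (its full height); 0.15 to 0.31 kg. Origin: centre of its underside, z up.
- talc_tin: White tin with blue lid and blue band, to be loaded: straight cylinder 50 mm diameter, 108 mm tall; 0.14 to 0.28 kg. Origin: centre of its underside, z up.
- pin_jar: Clear glass jar of brass pins with green lid, to be loaded: straight cylinder 52 mm diameter, 105 mm tall; 0.21 to 0.42 kg. Origin: centre of its underside, z up.
- crate: Fixed open wooden crate, 200 (its x) by 135 (its y) by 60 mm tall, with 3 by 2 square cells: inner width 60 mm, pitch 65 mm, so cell centres are at x = -65, 0, 65 and y = -32.5, 32.5 mm; walls and dividers 5 mm thick, all 60 mm high; inner floor 5 mm above the bench. Origin: centre of its underside.
- dot_orange: Orange painted dot, 48 mm diameter, at the centre of the floor of an empty crate cell: the cell for the bottle with the orange cap. Origin: its centre, on the cell floor.
- dot_blue: Blue painted dot, the same: the cell for the tin with the blue lid.
- dot_green: Green painted dot, the same: the cell for the jar with the green lid.
- dope_tin0: Dark grey tin with black top already standing in a crate cell, to be left there: 48 mm diameter, 105 mm tall. Origin: centre of its underside, z up.
- dope_tin1: Dark grey tin with black top already standing in a crate cell, to be left there: 48 mm diameter, 105 mm tall. Origin: centre of its underside, z up.
- dope_tin2: Dark grey tin with black top already standing in a crate cell, to be left there: 48 mm diameter, 105 mm tall. Origin: centre of its underside, z up.
- bench_weight: Bronze bench weight with a waist and a knob, bystander among the containers: 54 mm diameter, 72 mm tall. Origin: centre of its underside, z up.
- boring_jig: Brass hammer boring jig, bystander among the containers: foot 46 (x) by 34 (y) mm, upright plate, 78 mm tall. Origin: centre of its underside, z up.
- shellac_bottle: Green glass bottle with black cap, bystander among the containers: 46 mm diameter, 122 mm tall. Origin: centre of its underside, z up.
- height_gauge: Height gauge standing between the containers and the crate, bystander: iron foot 66 (x) by 56 (y) by 28 mm, steel column 10 by 20 mm at x = 8 mm rising to 250 mm, slide with a short jaw towards -x (to x = -35 mm) at 118 to 152 mm height. 1.6 kg. Origin: centre of its underside, z up.
- try_square: Try square lying flat, bystander: zinc stock 20 by 110 by 14 mm along y, centred on the origin; blade 30 mm wide from x = 10 to 160 mm at y = -40 mm.
- damper_lever: Maple damper lever lying on the bench, bystander: 120 mm long (x), 12 mm wide, up to 34 mm tall. Origin: centre of its underside, z up.
Mind the look-alikes: they are no part of the job. Leave any turquoise look-alike of the pin_jar alone. Leave any purple or red look-alike of the crate alone.

How it is judged:
At the end, for the whole second after the job is handed in: Bottle, tin and jar each stand upright (0.08 rad), at rest, within 13 mm of the centre of their colour's dot, underside under 10 mm above the crate's underside (floor: 5 mm); grey tins upright, within 22 mm of their start; all other bench objects within 30 mm of theirs (horizontal distance between hardener_bottle and dot_orange below 0.013 m and z of each of hardener_bottle, talc_tin, pin_jar in the frame of crate below 0.01 m and angle between each of hardener_bottle, talc_tin, pin_jar, dope_tin0, dope_tin1, dope_tin2's own z axis and vertical below 0.08 rad and linear speed of each of hardener_bottle, talc_tin, pin_jar below 0.02 m/s and horizontal distance between talc_tin and dot_blue below 0.013 m and horizontal distance between pin_jar and dot_green below 0.013 m and distance of each of dope_tin0, dope_tin1, dope_tin2 from where it was at the start of the episode below 0.022 m and distance of each of bench_weight, boring_jig, shellac_bottle, height_gauge, try_square, damper_lever from where it was at the start of the episode below 0.03 m); the robot touches nothing.
It fails at once if a bystander on the bench is shifted more than 30 mm or tipped (distance of any of bench_weight, boring_jig, shellac_bottle, height_gauge, try_square, damper_lever from where it was at the start of the episode above 0.03 m or angle between any of bench_weight, boring_jig, shellac_bottle, height_gauge, try_square, damper_lever's own z axis and vertical above 0.3 rad).
It fails at once if a grey tin is lifted or tipped in its cell (z of any of dope_tin0, dope_tin1, dope_tin2 in the frame of crate above 0.03 m or angle between any of dope_tin0, dope_tin1, dope_tin2's own z axis and vertical above 0.3 rad).
It fails at once if a container is tipped more than 40 degrees (angle between any of hardener_bottle, talc_tin, pin_jar's own z axis and vertical above 0.7 rad).
It fails at once if a container is dropped or rammed into the crate (over 60 N) (contact force between any of hardener_bottle, talc_tin, pin_jar and crate above 60 N).
It also fails if it takes over 70 s, if anything falls off the work surface, if the arm or the gripper's body presses on something with over 40 N, if the wrist force passes 120 N, or if a joint passes its speed limit or range.

### The arm

A 6-joint arm with a two-finger parallel gripper is mounted at the origin on the work surface. World frame = base frame: x ahead of the robot, y to its left, z up, the work surface at z = 0. Lengths are in m, angles in rad, forces in N, time in s.
With the tool pointing down it reaches from about 0.25 to 0.775 m from the base axis. Payload 8.9 kg.
Tool frame: the origin (TCP) lies between the finger pads; the fingertips stand 8 mm ahead of it and the grasp point (between the pads) lies 11 mm behind it; z points along the fingers, y is the line along which they close (so a half turn about z gives the same grasp; the last joint's range is limited). The gripper opens to 85 mm and grips with 20 to 120 N. Pads are 22 mm wide; open, the fingers measure 114 mm over their backs; the gripper's body (76 mm by 85 mm) begins 54 mm behind the grasp point. The pads swing forward as they close: fully open they stand 13 mm farther back than shut.
Start: joints at [-1.481, 0.291, -0.153, 1.127, 0, 1.431], TCP at [0.119, -0.511, 0.239] pointing down, gripper open.
Joint ranges: [-2.52, 2.52], [-0.91, 1.74], [-1.3, 1.37], [-1.96, 2.02], [-1.52, 1.47], [-3.14, 3.14]. Speed limits (rad/s): [2.22, 2.22, 2.79, 3.14, 3.14, 3.14].

### API

Orientations are given as a unit quaternion [x, y, z, w].
In Python, from rig import bot, eyes gives the robot as it stands.
- The arm moves only by the shell command python3 -m pendant 'ROWS'. ROWS is text: rows parted by semicolons, each of 7 numbers parted by spaces: the shift along the world's x, y, z as a fraction of full scale, then the turn, a rotation vector about the world's x, y, z as a fraction of full scale, then the closure, from -1 (fully open) to 1 (shut). A call has 1 to 20 rows; each row is the pose to reach, as a shift and turn from the pose commanded when the call began; what a row does not reach only later rows make up. Full scale, the value 1, is 0.08 m for a shift and 45 degrees for a turn. A row lasts 1/10 s, in which the tool goes at most 50 mm and 8.59 degrees, less where a joint would pass 70% of its speed; a pose out of reach is approached as far as the arm can. A call with a number of a shift or a turn outside -1 to 1 is refused whole. A call with a gripper value outside its range is refused whole. The fingers move at their own pace and stop on an object; the grip force is fixed at half the most. Time passes only in rows, so rows that repeat a pose let the fingers close. It gives the time, the measured TCP pose, the force, the opening and the grip force at its end, in the units of the state.
- bot.get_state(): the state, without advancing time (a new reading comes with each control period).
- eyes.camera(name): name is "side" or "top" or "wrist"; returns (picture, depth): 384x512x3 uint8, red, green, blue; 384x512 float32, m along the optical axis (not along the pixel's ray), 0 where there is no reading.
- eyes.camera_params(name): a dict with "fx", "fy", "cx", "cy" (pixels), "extrinsics" (4x4, takes a point from world to camera coordinates). Camera axes: x right, y up, looking along -z (the intrinsics and any distortion apply to the point x, -y, -z); pixel columns grow to the right and rows downward; lengths in m; the calibration is good to about 2 mm. A picture is of the moment at which its call begins: read the wrist's pose just before it. camera_params takes no time and is no camera call; for the wrist camera it gives the pose at the moment of the call.
- bot.hand_in(): hands the job in; it is judged then, once.
The state is a dict: "clock": time; "joint_pos": joint angles; "dq": joint speeds; "joint_torque": joint torques, N m; "tcp_pos": TCP position; "orientation": TCP orientation; "ft_force": force on the tool from outside, world axes, zero at the start; "moment": the same for the moment, N m; "opening": finger opening in m; "grasp_force": force on a finger pad.
Only numpy, scipy, OpenCV 4.12 (cv2) and the standard library are available. Lean on these libraries where they do the work, as an engineer would, in place of code of your own. Each camera call takes 0.05 s, during which the arm holds its last target. There are 200 camera calls.

## Working session

There is one attempt and no reset: what is moved stays moved. The work goes in short steps, Python scripts to look and compute and a shell command to move; the robot and the scene stay as the last step left them, time stands still between calls to the robot, and variables do not carry over. Pictures are saved under pics/ and viewed, at most 10 in all, crops included, and the job is handed in when it is done.

```bash
mkdir -p pics; cat > h.py <<'E'
import numpy as np, cv2
from rig import bot, eyes
def snap(n,f):
    P=eyes.camera_params(n); im,d=eyes.camera(n)
    cv2.imwrite(f'pics/{f}.png',im[:,:,::-1]); np.savez(f'pics/{f}.npz',im=im,d=d,E=P['extrinsics'],K=[P[k] for k in('fx','fy','cx','cy')])
    return P
def load(f):
    z=np.load(f'pics/{f}.npz'); return z['im'],z['d'],z['E'],z['K']
def world(f,u,v,dep=None):
    im,d,E,K=load(f); z=d[int(v),int(u)] if dep is None else dep
    c=np.array([(u-K[2])/K[0]*z,-(v-K[3])/K[1]*z,-z,1]); return (np.linalg.inv(E)@c)[:3]
def cloud(f):
    im,d,E,K=load(f); v,u=np.mgrid[:384,:512]
    c=np.stack([(u-K[2])/K[0]*d,-(v-K[3])/K[1]*d,-d,np.ones_like(d)],-1); return (c@np.linalg.inv(E).T)[...,:3]
def onplane(f,u,v,z):
    im,d,E,K=load(f); I=np.linalg.inv(E); r=I[:3,:3]@[(u-K[2])/K[0],-(v-K[3])/K[1],-1]; o=I[:3,3]
    return o+r*(z-o[2])/r[2]
E
python3 - <<'E'
from h import *
for n in('top','side'):
    P=snap(n,n+'0'); print(n,{k:v for k,v in P.items() if k!='extrinsics'},np.round(np.linalg.inv(P['extrinsics'])[:3],3))
s=bot.get_state();print(s)
a=cv2.imread('pics/top0.png');cv2.imwrite('pics/top0b.png',cv2.resize(a,(800,600),interpolation=cv2.INTER_CUBIC))
a=cv2.imread('pics/side0.png');cv2.imwrite('pics/side0b.png',cv2.resize(a,(800,600),interpolation=cv2.INTER_CUBIC))
E
```

```text
top {'fx': 436.42540378360405, 'fy': 436.42540378360405, 'cx': 259.408733874633, 'cy': 180.63034481583034} [[ 0.005  0.999 -0.051  0.414]
 [-1.     0.004 -0.016  0.035]
 [-0.016  0.051  0.999  1.132]]
side {'fx': 410.8152338774285, 'fy': 410.8152338774285, 'cx': 251.73936928427798, 'cy': 196.97654292357703} [[ 0.961  0.162 -0.225  0.272]
 [-0.277  0.542 -0.793 -0.667]
 [-0.007  0.824  0.566  0.54 ]]
{'clock': 0.1, 'joint_pos': array([-1.48127314e+00,  2.91195526e-01, -1.54038606e-01,  1.12670326e+00,
        5.99187528e-06,  1.43152963e+00]), 'dq': array([ 9.66869298e-04, -1.04519412e-03,  1.80387650e-03,  1.53396633e-03,
        2.45296727e-05,  2.27295636e-04]), 'joint_torque': array([ 1.33405487e-03, -5.37979603e+01,  3.31917429e+01,  9.35811811e-03,
       -1.33961285e-04, -6.84073854e-06]), 'tcp_pos': array([ 0.11905808, -0.51093459,  0.23880906]), 'orientation': array([ 9.93463870e-01,  1.14145581e-01,  1.71837252e-05, -5.70282861e-04]), 'ft_force': array([-0.17974618,  0.24614406,  0.26764371]), 'moment': array([ 0.04717301,  0.020509  , -0.04175483]), 'grasp_force': 0.0, 'opening': 0.08538047701435139}
```

View pics/top0b.png

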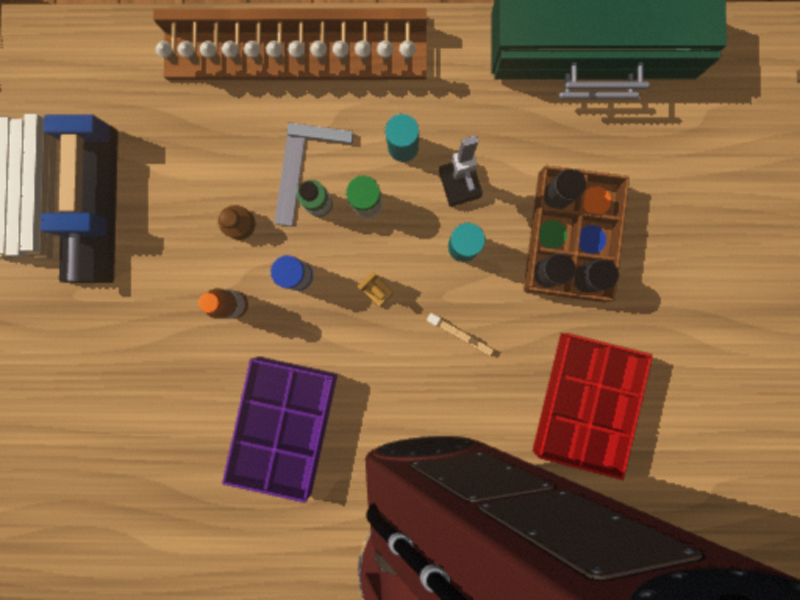

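View pics/side0b.png

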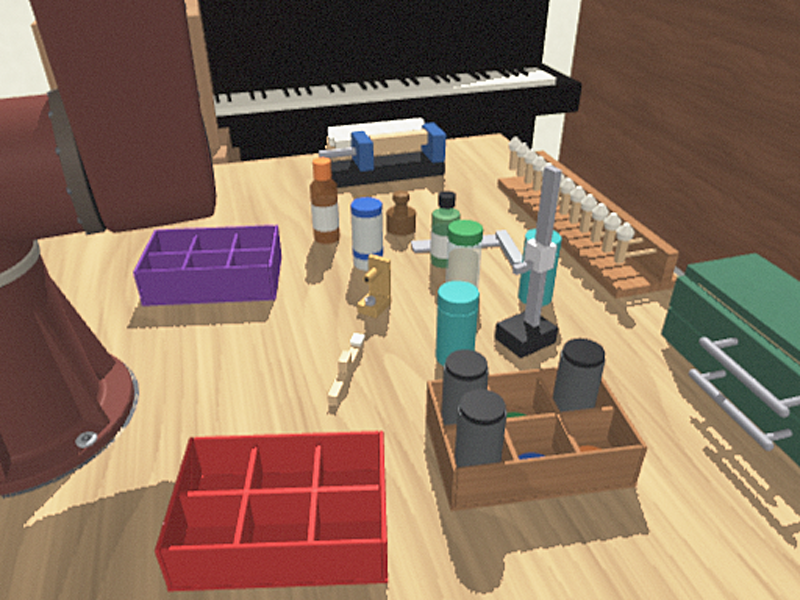

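The top view (800x600 scale) shows the orange cap at (208,303), blue lid (288,272), green lid (364,194). The crate's rim corners are at about (543,167), (628,177), (613,299) and (527,289), with dots orange (597,199), green (552,235) and blue (592,239). The gauge is at (462,180). In the side view the lids are at (321,168), (367,208) and (465,232).

```bash
python3 - <<'E'
from h import *
r=1.5625
seeds={'top0':dict(orange=(204,302),blue=(287,270),green=(363,192),weight=(233,218),shel=(310,190),jig=(374,290),t1=(402,130),t2=(466,238),gaugetop=(470,145),dO=(597,199),dG=(553,236),dB=(592,239),g0=(566,182),g1=(554,269),g2=(598,274)),
'side0':dict(orange=(321,165),blue=(367,206),green=(465,230),t2=(458,295),dG=(516,414),dB=(530,457),dO=(590,449))}
for f,S in seeds.items():
    C=cloud(f); hsv=cv2.cvtColor(load(f)[0],cv2.COLOR_RGB2HSV).astype(int)
    for k,(a,b) in S.items():
        u,v=int(a/r),int(b/r); h0=hsv[v,u]
        m=((abs((hsv[...,0]-h0[0]+90)%180-90)<8)&(abs(hsv[...,1]-h0[1])<80)&(hsv[...,2]>40)).astype(np.uint8)
        if k[0] in 'g' and k!='green' or k in('weight','shel','jig'): 
            print(f,k,C[v,u].round(3));continue
        n,L=cv2.connectedComponents(m); M=L==L[v,u]; P=C[M]; zt=np.percentile(P[:,2],95)
        T=P if k[0]=='d' else P[P[:,2]>zt-.006]
        lo,hi=T.min(0),T.max(0);(c,R)=cv2.minEnclosingCircle(T[:,:2].astype(np.float32))
        print(f,k,M.sum(),'z',zt.round(4),'circ',np.round(c,4),round(R,4),'mean',T.mean(0).round(4))
for n,p in dict(a=(543,167),b=(628,177),c=(613,299),d=(527,289)).items(): print(n,onplane('top0',p[0]/r,p[1]/r,.06).round(4))
C=cloud('top0'); R=C[95:200,325:410].reshape(-1,3); R=R[(abs(R[:,2]-.06)<.004)]; 
print(len(R),cv2.minAreaRect(R[:,:2].astype(np.float32)))
# objects footprint map: all pts > 0.01
for n,b in dict(gauge=(435,490,130,210),jig=(355,395,268,310),weight=(215,256,203,242),shel=(296,334,178,218),lever=(425,500,310,358)).items():
    P=C[int(b[2]/r):int(b[3]/r),int(b[0]/r):int(b[1]/r)].reshape(-1,3);P=P[(P[:,2]>.01)];print(n,P.min(0).round(3),P.max(0).round(3))
E
```

```text
top0 orange 143193 z 0.0177 circ [0.5405 0.0876] 0.5246 mean [0.6937 0.1232 0.1347]
top0 blue 330 z 0.1103 circ [0.4528 0.144 ] 0.1161 mean [0.4825 0.2295 0.1141]
top0 green 333 z 0.1075 circ [0.52   0.0819] 0.1159 mean [0.6028 0.117  0.108 ]
top0 weight [0.57  0.324 0.069]
top0 shel [0.605 0.195 0.12 ]
top0 jig [0.458 0.102 0.067]
top0 t1 382 z 0.1077 circ [0.5694 0.0488] 0.1557 mean [0.6973 0.0582 0.1112]
top0 t2 389 z 0.1069 circ [ 0.5322 -0.0417] 0.0253 mean [ 0.5323 -0.042   0.1042]
top0 gaugetop [ 0.641 -0.033  0.247]
top0 dO 144764 z 0.0394 circ [0.96   0.0974] 1.1842 mean [0.4649 0.0855 0.0098]
top0 dG 225 z 0.0087 circ [ 0.5531 -0.1894] 0.0226 mean [ 0.5533 -0.1896  0.005 ]
top0 dB 234 z 0.0086 circ [ 0.4848 -0.12  ] 0.1699 mean [ 0.543  -0.2515  0.0194]
top0 g0 [ 0.621 -0.191  0.106]
top0 g1 [ 0.488 -0.17   0.108]
top0 g2 [ 0.481 -0.235  0.11 ]
side0 orange 43059 z 0.3932 circ [ 0.2685 -0.3585] 0.3088 mean [ 0.2118 -0.144   0.4357]
side0 blue 213 z 0.1098 circ [0.4823 0.2262] 0.0245 mean [0.4813 0.2233 0.1081]
side0 green 514 z 0.1063 circ [0.602  0.1402] 0.0516 mean [0.6014 0.1128 0.1048]
side0 t2 1159 z 0.1064 circ [ 0.4124 -0.3465] 0.3501 mean [ 0.5251 -0.0626  0.1101]
side0 dG 3 z 0.0083 circ [ 0.5618 -0.1727] 0.0019 mean [ 0.5619 -0.1724  0.0073]
side0 dB 30 z 0.0082 circ [ 0.5485 -0.239 ] 0.013 mean [ 0.5483 -0.2372  0.0066]
side0 dO 7610 z 0.0602 circ [ 0.4857 -0.3993] 0.3426 mean [ 0.5504 -0.2496  0.0361]
a [ 0.6524 -0.165   0.06  ]
b [ 0.6366 -0.2986  0.06  ]
c [ 0.444 -0.273  0.06 ]
d [ 0.4591 -0.1389  0.06  ]
533 ((0.5496082305908203, -0.22111564874649048), (0.13533346354961395, 0.20035549998283386), 82.44702911376953)
gauge [ 0.414 -0.071  0.01 ] [0.668 0.035 1.132]
jig [0.434 0.074 0.01 ] [0.484 0.126 0.084]
weight [0.414 0.035 0.011] [0.596 0.357 1.132]
shel [0.414 0.035 0.011] [0.626 0.22  1.132]
lever [ 0.354 -0.089  0.011] [0.422 0.035 1.132]
```

```bash
cat > m.py <<'E'
from h import *
from scipy.optimize import least_squares
def lid(f,xy,ztop,rad=.05,band=.006):
    C=cloud(f); d=load(f)[1]
    m=(d>0)&(np.hypot(C[...,0]-xy[0],C[...,1]-xy[1])<rad)&(C[...,2]>ztop-.02)&(C[...,2]<ztop+.012)
    z=np.median(C[m][:,2][C[m][:,2]>ztop-band-.002]); m&=abs(C[...,2]-z)<band
    n,L,st,ct=cv2.connectedComponentsWithStats(m.astype(np.uint8)); i=1+st[1:,4].argmax(); M=(L==i).astype(np.uint8)
    c=max(cv2.findContours(M,0,1)[0],key=cv2.contourArea)[:,0]
    p=np.array([onplane(f,u,v,z)[:2] for u,v in c])
    s=least_squares(lambda q:np.hypot(p[:,0]-q[0],p[:,1]-q[1])-q[2],[*p.mean(0),.024],loss='soft_l1',f_scale=.001).x
    return s.round(4),round(float(z),4),M.sum()
E
python3 - <<'E'
from m import *
for n,xy,z in [('orange',(.435,.335),.144),('blue',(.482,.228),.108),('green',(.602,.114),.105),('t1',(.697,.058),.105),('t2',(.532,-.042),.105),('shel',(.605,.195),.122),('weight',(.57,.324),.072),('g0',(.62,-.19),.11),('g1',(.488,-.17),.11),('g2',(.481,-.235),.11)]:
    for f in('top0','side0'):
        try: print(n,f,*lid(f,xy,z))
        except Exception as e: print(n,f,repr(e)[:60])
E
```

```text
orange top0 [0.4351 0.3371 0.0143] 0.1434 140
orange side0 [0.4333 0.3311 0.0168] 0.1438 62
blue top0 [0.4835 0.2306 0.0239] 0.107 348
blue side0 [0.4817 0.2248 0.0259] 0.1082 177
green top0 [0.6044 0.1171 0.0246] 0.1044 364
green side0 [0.6022 0.1115 0.0273] 0.1051 229
t1 top0 [0.6996 0.0583 0.0249] 0.1041 366
t1 side0 [0.7139 0.0461 0.013 ] 0.1056 44
t2 top0 [ 0.5328 -0.0419  0.0247] 0.104 373
t2 side0 [ 0.5307 -0.0481  0.0273] 0.1051 367
shel top0 [0.6041 0.1985 0.0132] 0.121 113
shel side0 [0.6021 0.1923 0.0162] 0.1214 67
weight top0 [0.5693 0.3302 0.0139] 0.07 114
weight side0 [0.5668 0.3234 0.0168] 0.0698 60
g0 top0 [ 0.6174 -0.1967  0.0218] 0.1089 296
g0 side0 [ 0.6152 -0.202   0.0236] 0.1102 411
g1 top0 [ 0.4891 -0.1802  0.0214] 0.1089 289
g1 side0 [ 0.4873 -0.1852  0.0235] 0.1102 436
g2 top0 [ 0.4804 -0.2445  0.0216] 0.1089 295
g2 side0 [ 0.4788 -0.2494  0.0233] 0.1101 546
```

```bash
python3 -m pendant '0.3 0.3 0.2 0 0 0.19 -1;0.6 0.6 0.5 0 0 0.38 -1;1 1 0.8 0 0 0.57 -1;1 1 0.8 0 0 0.76 -1;1 1 0.8 0 0 0.95 -1;1 1 0.8 0 0 1 -1'; python3 -m pendant '0.3 0.3 0 0 0 0.19 -1;0.6 0.6 0 0 0 0.38 -1;1 1 0 0 0 0.57 -1;1 1 0 0 0 0.76 -1;1 1 0 0 0 0.95 -1;1 1 0 0 0 1 -1'; python3 -m pendant '0.3 0.3 0 0 0 0.18 -1;0.7 0.7 0 0 0 0.36 -1;1 1 0 0 0 0.54 -1;1 1 0 0 0 0.54 -1'
```

```text
clock: 0.7
tcp_pos: [0.1994, -0.431, 0.3034]
orientation: [0.873, 0.488, -0.0, 0.0]
ft_force: [0.5, -0.9, -0.2]
opening: 0.0856
grasp_force: 0.0
clock: 1.3
tcp_pos: [0.2794, -0.3508, 0.3031]
orientation: [0.619, 0.785, 0.0, -0.0]
ft_force: [0.1, -0.3, -0.5]
opening: 0.0853
grasp_force: 0.0
clock: 1.7
tcp_pos: [0.3609, -0.2687, 0.3031]
orientation: [0.439, 0.898, 0.001, -0.0]
ft_force: [0.8, 0.2, 0.1]
opening: 0.0852
grasp_force: 0.0
```

```bash
python3 -m pendant '0.3 0.3 0.2 0 0 0 -1;0.7 0.7 0.4 0 0 0 -1;1 1 0.6 0 0 0 -1;1 1 0.6 0 0 0 -1;1 1 0.6 0 0 0 -1' | head -2
python3 -c "
from h import *
P=snap('wrist','w1');print(np.linalg.inv(P['extrinsics'])[:3].round(3),P['fx'],bot.get_state()['tcp_pos'])"
python3 -m pendant '0.3 0.3 0 0 0 0 -1;0.5 0.7 0 0 0 0 -1;0.5 1 0 0 0 0 -1;0.5 1 0 0 0 0 -1' | head -2
python3 -m pendant '0 0.3 0 0 0 0 -1;0.2 0.7 0 0 0 0 -1;0.3 1 0 0 0 0 -1;0.3 1 0 0 0 0 -1' | head -2
python3 -m pendant '0 0.3 0 0 0 0 -1;0 0.7 0 0 0 0 -1;0 1 0 0 0 0 -1;0 1 0 0 0 0 -1;0 1 0 0 0 0 -1' | head -2
python3 -c "
from h import *
P=snap('wrist','w2');print(np.linalg.inv(P['extrinsics'])[:3].round(3),bot.get_state()['tcp_pos'])
a=np.hstack([cv2.imread('pics/w1.png'),cv2.imread('pics/w2.png')]);cv2.imwrite('pics/w12.png',cv2.resize(a,(800,300)))"
```

```text
clock: 2.2
tcp_pos: [0.4391, -0.1913, 0.351]
[[ 0.794 -0.576 -0.195  0.388]
 [ 0.608  0.751  0.258 -0.125]
 [-0.002 -0.323  0.946  0.486]] 297.12967541778943 [ 0.43852839 -0.19165518  0.35073296]
clock: 2.65
tcp_pos: [0.4782, -0.1102, 0.3507]
clock: 3.05
tcp_pos: [0.5031, -0.0308, 0.3507]
clock: 3.55
tcp_pos: [0.5028, 0.0473, 0.351]
[[ 0.795 -0.575 -0.194  0.452]
 [ 0.607  0.752  0.259  0.114]
 [-0.003 -0.324  0.946  0.486]] [0.50291869 0.04709269 0.3510477 ]
```

View pics/w12.png

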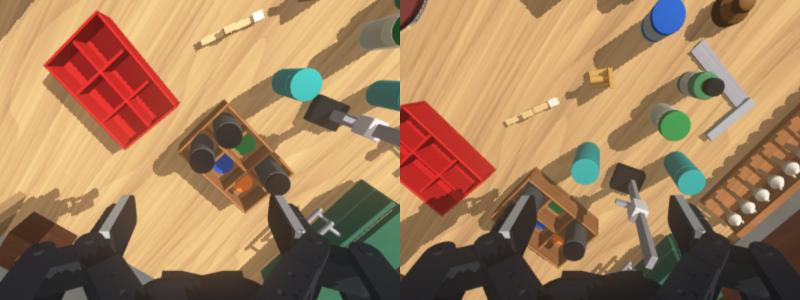

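The left view (w1) shows the crate with green, blue and orange dots at about (244,144), (223,162), (242,184). The right view (w2) shows the green lid at about (674,124) and the blue lid at (668,18). Next I compare these with the top-view positions.

```bash
python3 - <<'E'
from m import *
for n,xy,z,f in [('green',(.604,.117),.105,'w2'),('blue',(.483,.230),.108,'w2'),('t2',(.532,-.042),.105,'w2'),('g0',(.617,-.197),.11,'w1'),('g1',(.489,-.18),.11,'w1'),('g2',(.48,-.245),.11,'w1')]:
    print(n,*lid(f,xy,z,band=.004))
for f in('w1','top0'):
    C=cloud(f);m=(abs(C[...,2]-.06)<.004)&(np.hypot(C[...,0]-.55,C[...,1]+.22)<.13)
    print(f,cv2.minAreaRect(C[m][:,:2].astype(np.float32)))
    hsv=cv2.cvtColor(load(f)[0],cv2.COLOR_RGB2HSV)
    for n,h,c in(('O',8,(.61,-.262)),('G',65,(.554,-.189)),('B',115,(.545,-.253))):
        m=(np.hypot(C[...,0]-c[0],C[...,1]-c[1])<.032)&(C[...,2]<.012)
        mm=m&(abs(hsv[...,0].astype(int)-h)<(7 if n=='O' else 20))&(hsv[...,1]>150); P=C[mm]
        if len(P): print(f,n,len(P),np.median(P[:,2]).round(4),((P.min(0)+P.max(0))/2).round(4),(P.max(0)-P.min(0)).round(3))
E
```

```text
green [0.6032 0.1168 0.0251] 0.105 1186
blue [0.4829 0.2293 0.0239] 0.1081 1649
t2 [ 0.5319 -0.0421  0.0253] 0.1052 982
g0 [ 0.6157 -0.1976  0.0217] 0.1099 706
g1 [ 0.4879 -0.1813  0.0215] 0.1102 862
g2 [ 0.4796 -0.2454  0.0217] 0.1101 784
w1 ((0.548494815826416, -0.22230622172355652), (0.13518357276916504, 0.2004706859588623), 82.54625701904297)
w1 O 373 0.006 [ 0.6162 -0.2645  0.0054] [0.036 0.047 0.005]
w1 B 60 0.0061 [ 0.5435 -0.2704  0.0063] [0.025 0.011 0.004]
top0 ((0.5496082305908203, -0.22111564874649048), (0.13533346354961395, 0.20035549998283386), 82.44702911376953)
top0 O 364 0.0049 [ 0.6135 -0.267   0.004 ] [0.055 0.053 0.015]
top0 B 171 0.0048 [ 0.5456 -0.2555  0.0054] [0.039 0.037 0.01 ]
```

```bash
python3 -m pendant '0.3 0.3 0 0 0 0 -1;0.6 0.6 -0.3 0 0 0 -1;1 0.87 -0.6 0 0 0 -1;1 0.87 -1 0 0 0 -1' | head -2
python3 -m pendant '0.26 0 0 0 0 0 -1;0.26 0 0 0 0 0 -1;0.26 0 -0.3 0 0 0 -1;0.26 0 -0.7 0 0 0 -1;0.26 0 -1 0 0 0 -1;0.26 0 -1 0 0 0 -1' | head -2
python3 -m pendant '0 0 -0.25 0 0 0 -1;0 0 -0.5 0 0 0 -1;0 0 -0.75 0 0 0 -1;0 0 -1 0 0 0 -1;0 0 -1 0 0 0 -1;0 0 -1 0 0 0 -1'
python3 -c "
from h import *
snap('side','s1');a=cv2.imread('pics/s1.png')[90:270,180:440];cv2.imwrite('pics/s1c.png',cv2.resize(a,(780,540)))"
```

```text
clock: 4.0
tcp_pos: [0.5866, 0.1185, 0.27]
clock: 4.6
tcp_pos: [0.6023, 0.1168, 0.1892]
clock: 5.2
tcp_pos: [0.6048, 0.1178, 0.1131]
orientation: [0.443, 0.896, 0.0, 0.001]
ft_force: [-0.2, 1.2, -0.1]
opening: 0.0853
grasp_force: 0.0
```

View pics/s1c.png

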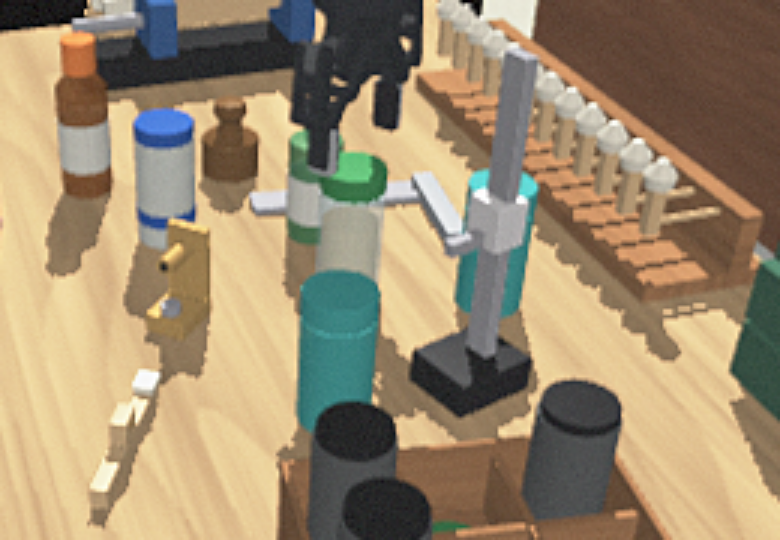

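The open fingers stand on either side of the green lid (355,175), clear of the shellac bottle at (312,190). I go down and grip.

```bash
python3 -m pendant '0 0 -0.2 0 0 0 -1;0 0 -0.4 0 0 0 -1;0 0 -0.52 0 0 0 -1;0 0 -0.52 0 0 0 -1;0 0 -0.52 0 0 0 0;0 0 -0.52 0 0 0 1;0 0 -0.52 0 0 0 1;0 0 -0.52 0 0 0 1;0 0 -0.52 0 0 0 1;0 0 -0.52 0 0 0 1;0 0 -0.52 0 0 0 1;0 0 -0.52 0 0 0 1'
```

```text
clock: 6.45
tcp_pos: [0.6045, 0.1183, 0.0709]
orientation: [0.443, 0.897, 0.0, 0.001]
ft_force: [-1.5, -0.5, 6.1]
opening: 0.0507
grasp_force: 61.6
```

```bash
python3 -m pendant '0 0 0.15 0 0 0 1;0 0 0.4 0 0 0 1;0 0 0.7 0 0 0 1;0 0 1 0 0 0 1' | sed -n '2p;5,6p'
python3 -m pendant '0 0 0.3 0 0 0 1;-0.1 0 0.6 0 0 0 1;-0.3 0 0.9 0 0 0 1;-0.6 0 1 0 0 0 1;-0.9 -0.1 1 0 0 0 1;-1 -0.3 1 0 0 0 1' | sed -n '2p;5,6p'
python3 -m pendant '-0.15 -0.25 0.2 0 0 0 1;-0.3 -0.5 0.2 0 0 0 1;-0.3 -0.75 0.2 0 0 0 1;-0.3 -1 0.2 0 0 0 1' | sed -n '2p;5,6p'
python3 -m pendant '0 -0.25 0 0 0 0 1;0 -0.5 0 0 0 0 1;0 -0.75 0 0 0 0 1;0 -1 0 0 0 0 1' | sed -n '2p;5,6p'
python3 -m pendant '0 -0.25 0 0 0 0 1;0 -0.5 0 0 0 0 1;0 -0.75 0 0 0 0 1;0 -1 0 0 0 0 1' | sed -n '2p;5,6p'
python3 -m pendant '0.15 -0.2 0 0 0 0 1;0.35 -0.4 0 0 0 0 1;0.55 -0.56 0 0 0 0 1;0.65 -0.56 0 0 0 0 1;0.65 -0.56 0 0 0 0 1;0.65 -0.56 0 0 0 0 1;0.65 -0.56 0 0 0 0 1'
python3 -c "
from h import *
snap('side','s2');snap('wrist','w3');cv2.imwrite('pics/sw.png',cv2.resize(np.hstack([cv2.imread('pics/s2.png'),cv2.imread('pics/w3.png')]),(800,300)))"
```

```text
tcp_pos: [0.6035, 0.1183, 0.1511]
opening: 0.0507
grasp_force: 63.0
tcp_pos: [0.5217, 0.0948, 0.2307]
opening: 0.0505
grasp_force: 63.2
tcp_pos: [0.4996, 0.0131, 0.2464]
opening: 0.051
grasp_force: 63.5
tcp_pos: [0.4998, -0.067, 0.2462]
opening: 0.0507
grasp_force: 63.5
tcp_pos: [0.4997, -0.147, 0.2461]
opening: 0.0507
grasp_force: 63.5
clock: 9.35
tcp_pos: [0.5512, -0.1899, 0.2459]
orientation: [0.443, 0.897, -0.0, -0.0]
ft_force: [-0.1, -0.1, -3.4]
opening: 0.0511
grasp_force: 63.5
```

View pics/sw.png

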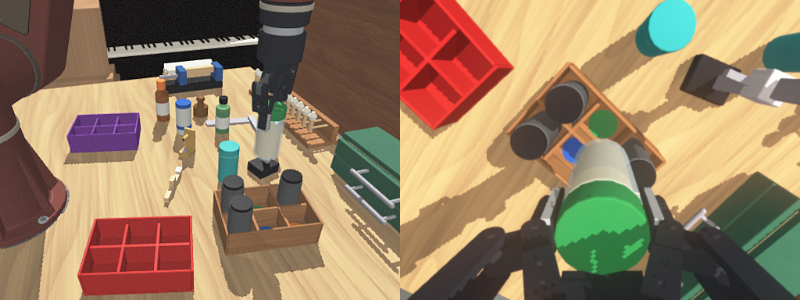

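The jar hangs upright in the fingers above the crate, in the side view at (268,130). In the wrist view its lid is at (602,235). Now I measure its offset from the TCP.

```bash
python3 - <<'E'
from m import *
for b in(.003,.005):
    for f in('w3','s2'):
        try: print(f,*lid(f,(.552,-.19),.279,band=b))
        except Exception as e: print(e)
C=cloud('w3');print(C[300:331:10,250:265:7].round(3).reshape(-1,3))
E
```

```text
w3 [ 0.5508 -0.189   0.0263] 0.2803 10841
s2 [ 0.537  -0.18    0.0415] 0.2803 297
w3 [ 0.5504 -0.1886  0.0268] 0.2802 11401
s2 [ 0.5368 -0.1801  0.0435] 0.2802 363
[[ 0.547 -0.19   0.28 ]
 [ 0.549 -0.188  0.28 ]
 [ 0.552 -0.187  0.28 ]
 [ 0.55  -0.194  0.28 ]
 [ 0.552 -0.192  0.28 ]
 [ 0.555 -0.19   0.281]
 [ 0.554 -0.199  0.279]
 [ 0.556 -0.197  0.28 ]
 [ 0.558 -0.195  0.28 ]
 [ 0.556 -0.202  0.28 ]
 [ 0.558 -0.2    0.281]
 [ 0.561 -0.199  0.28 ]]
```

```bash
python3 -m pendant '0.03 -0.01 -0.15 0 0 0 1;0.03 -0.01 -0.4 0 0 0 1;0.03 -0.01 -0.7 0 0 0 1;0.03 -0.01 -1 0 0 0 1;0.03 -0.01 -1 0 0 0 1' | head -2
python3 -m pendant '0 0 -0.2 0 0 0 1;0 0 -0.4 0 0 0 1;0 0 -0.6 0 0 0 1;0 0 -0.75 0 0 0 1;0 0 -0.85 0 0 0 1;0 0 -0.9 0 0 0 1;0 0 -0.9 0 0 0 1;0 0 -0.9 0 0 0 1'
python3 -m pendant '0 0 -0.04 0 0 0 1;0 0 -0.08 0 0 0 1;0 0 -0.12 0 0 0 1;0 0 -0.15 0 0 0 1;0 0 -0.17 0 0 0 1;0 0 -0.19 0 0 0 1;0 0 -0.2 0 0 0 1;0 0 -0.2 0 0 0 1;0 0 -0.2 0 0 0 1'
```

```text
clock: 9.95
tcp_pos: [0.552, -0.1901, 0.162]
clock: 10.75
tcp_pos: [0.5547, -0.1915, 0.0943]
orientation: [0.443, 0.897, 0.0, 0.0]
ft_force: [0.3, -0.1, -3.0]
opening: 0.051
grasp_force: 63.5
clock: 11.65
tcp_pos: [0.5543, -0.1913, 0.0777]
orientation: [0.443, 0.897, -0.0, 0.0]
ft_force: [-0.0, -0.4, -3.0]
opening: 0.0508
grasp_force: 63.5
```

```bash
python3 -m pendant '0 0 -0.01 0 0 0 1;0 0 -0.02 0 0 0 1;0 0 -0.025 0 0 0 1;0 0 -0.025 0 0 0 1;0 0 -0.025 0 0 0 0.3;0 0 -0.025 0 0 0 0;0 0 -0.025 0 0 0 -0.5;0 0 -0.025 0 0 0 -1;0 0 -0.025 0 0 0 -1;0 0 -0.025 0 0 0 -1;0 0 -0.025 0 0 0 -1;0 0 -0.025 0 0 0 -1'
python3 -m pendant '0 0 0.2 0 0 0 -1;0 0 0.5 0 0 0 -1;0 0 0.8 0 0 0 -1;0 0 1 0 0 0 -1;0 0 1 0 0 0 -1' 
python3 -m pendant '-0.1 0.1 0.3 0 0 0 -1;-0.3 0.3 0.6 0 0 0 -1;-0.5 0.6 0.9 0 0 0 -1;-0.6 0.8 0.9 0 0 0 -1;-0.6 1 0.9 0 0 0 -1;-0.6 1 0.9 0 0 0 -1' |head -2
python3 -c "
from m import *
snap('wrist','w4');snap('top','t4')
for f in('w4','t4'): print(f,[lid(f,c,z,band=.004)[:2] for c,z in(((.5535,-.19),.11),((.616,-.1975),.11),((.488,-.181),.11))])
snap('wrist','w5')"
```

```text
clock: 12.85
tcp_pos: [0.5543, -0.1913, 0.0757]
orientation: [0.443, 0.897, 0.0, -0.0]
ft_force: [-0.4, 0.5, 0.4]
opening: 0.0856
grasp_force: 0.0
clock: 13.35
tcp_pos: [0.5557, -0.192, 0.158]
orientation: [0.443, 0.897, 0.0, 0.002]
ft_force: [1.1, -0.3, -0.3]
opening: 0.0855
grasp_force: 0.0
clock: 13.95
tcp_pos: [0.506, -0.1096, 0.2269]
w4 [(array([ 0.5533, -0.1915,  0.0256]), 0.11), (array([ 0.6162, -0.1972,  0.0224]), 0.11), (array([ 0.4882, -0.1805,  0.022 ]), 0.1102)]
  return _methods._mean(a, axis=axis, dtype=dtype,
  ret = ret.dtype.type(ret / rcount)
Traceback (most recent call last):
  File "m.py", line 7, in lid
    n,L,st,ct=cv2.connectedComponentsWithStats(m.astype(np.uint8)); i=1+st[1:,4].argmax(); M=(L==i).astype(np.uint8)
                                                                        ~~~~~~~~~~~~~~~^^
ValueError: attempt to get argmax of an empty sequence
```

The jar stands at 0.110 m lid height, about 2 mm from the dot centre, and the neighbouring grey tins have not moved. Next is the tin with the blue lid.

```bash
python3 -m pendant '0 0.25 0.1 0 0 0 -1;0 0.5 0.2 0 0 0 -1;0 0.75 0.2 0 0 0 -1;0 1 0.2 0 0 0 -1' | head -2
python3 -m pendant '0 0.25 0 0 0 0 -1;0 0.5 0 0 0 0 -1;0 0.75 0 0 0 0 -1;0 1 0 0 0 0 -1' | head -2
python3 -m pendant '0 0.25 0 0 0 0 -1;0 0.5 0 0 0 0 -1;-0.1 0.75 0 0 0 0 -1;-0.2 1 0 0 0 0 -1' | head -2
python3 -m pendant '0 0.25 0 0 0 0 -1;0 0.5 0 0 0 0 -1;-0.1 0.75 0 0 0 0 -1;-0.1 1 0 0 0 0 -1;-0.1 1 0 0 0 0 -1;-0.1 1 0 0 0 0 -1' | head -2
python3 -c "
from m import *
snap('wrist','w6');print(lid('w6',(.483,.23),.108,band=.004),lid('w6',(.4348,.3365),.144,band=.004))
print(bot.get_state()['tcp_pos'])"
```

```text
clock: 14.45
tcp_pos: [0.5068, -0.0313, 0.2432]
clock: 14.85
tcp_pos: [0.5066, 0.0489, 0.2429]
clock: 15.25
tcp_pos: [0.4906, 0.1289, 0.2427]
clock: 15.85
tcp_pos: [0.4826, 0.2084, 0.243]
(array([0.4822, 0.2312, 0.0242]), 0.1082, np.uint64(2143)) (array([0.4349, 0.3364, 0.0139]), 0.1441, np.uint64(1442))
[0.48259498 0.20799562 0.24313332]
```

```bash
python3 -m pendant '0 0.15 0 0 0 0 -1;0 0.28 0 0 0 0 -1;0 0.28 -0.3 0 0 0 -1;0 0.28 -0.65 0 0 0 -1;0 0.28 -1 0 0 0 -1;0 0.28 -1 0 0 0 -1;0 0.28 -1 0 0 0 -1' | head -2
python3 -m pendant '0 0 -0.2 0 0 0 -1;0 0 -0.45 0 0 0 -1;0 0 -0.7 0 0 0 -1;0 0 -0.9 0 0 0 -1;0 0 -1 0 0 0 -1;0 0 -1.0 0 0 0 -1;0 0 -1 0 0 0 -1'
```

```text
clock: 16.6
tcp_pos: [0.4823, 0.2314, 0.1641]
clock: 17.3
tcp_pos: [0.4831, 0.2314, 0.0849]
orientation: [0.443, 0.897, 0.001, 0.001]
ft_force: [1.1, 0.6, -0.1]
opening: 0.085
grasp_force: 0.0
```

```bash
python3 -m pendant '0 0 -0.1 0 0 0 -1;0 0 -0.15 0 0 0 -1;0 0 -0.15 0 0 0 -1;0 0 -0.15 0 0 0 0;0 0 -0.15 0 0 0 1;0 0 -0.15 0 0 0 1;0 0 -0.15 0 0 0 1;0 0 -0.15 0 0 0 1;0 0 -0.15 0 0 0 1;0 0 -0.15 0 0 0 1;0 0 -0.15 0 0 0 1'
python3 -m pendant '0 0 0.15 0 0 0 1;0 0 0.4 0 0 0 1;0 0 0.7 0 0 0 1;0 0 1 0 0 0 1' | sed -n '2p;5,6p'
python3 -m pendant '0 0 0.3 0 0 0 1;0 0 0.6 0 0 0 1;0 -0.1 0.9 0 0 0 1;0 -0.3 1 0 0 0 1;0 -0.6 1 0 0 0 1;0 -0.9 1 0 0 0 1;0 -1 1 0 0 0 1' | sed -n '2p;5,6p'
```

```text
clock: 18.4
tcp_pos: [0.4825, 0.2312, 0.0721]
orientation: [0.443, 0.897, 0.0, 0.0]
ft_force: [-0.6, -0.2, 6.3]
opening: 0.0486
grasp_force: 61.9
tcp_pos: [0.4819, 0.231, 0.1529]
opening: 0.0489
grasp_force: 62.5
tcp_pos: [0.4816, 0.1487, 0.2312]
opening: 0.0489
grasp_force: 62.7
```

```bash
python3 -m pendant '0 -0.25 0.1 0 0 0 1;0 -0.5 0.2 0 0 0 1;0 -0.75 0.2 0 0 0 1;0 -1 0.2 0 0 0 1' | sed -n '2p;5,6p'
python3 -m pendant '0 -0.25 0 0 0 0 1;0 -0.5 0 0 0 0 1;0 -0.75 0 0 0 0 1;0 -1 0 0 0 0 1' | sed -n '2p;5,6p'
python3 -m pendant '0 -0.25 0 0 0 0 1;0 -0.5 0 0 0 0 1;0 -0.75 0 0 0 0 1;0 -1 0 0 0 0 1' | sed -n '2p;5,6p'
python3 -m pendant '0.1 -0.25 0 0 0 0 1;0.2 -0.5 0 0 0 0 1;0.3 -0.75 0 0 0 0 1;0.4 -1 0 0 0 0 1' | sed -n '2p;5,6p'
python3 -m pendant '0.1 -0.25 0 0 0 0 1;0.2 -0.5 0 0 0 0 1;0.3 -0.75 0 0 0 0 1;0.4 -1 0 0 0 0 1;0.4 -1 0 0 0 0 1;0.4 -1 0 0 0 0 1;0.4 -1 0 0 0 0 1'
python3 -c "
from m import *
snap('wrist','w7');p=bot.get_state()['tcp_pos'];print(p,lid('w7',p,p[2]+.036,band=.003),lid('w7',(.488,-.181),.11,band=.004),lid('w7',(.4796,-.245),.11,band=.004))"
```

```text
tcp_pos: [0.4819, 0.0702, 0.2475]
opening: 0.0492
grasp_force: 62.6
tcp_pos: [0.4818, -0.0098, 0.2473]
opening: 0.0488
grasp_force: 62.6
tcp_pos: [0.4818, -0.0897, 0.2472]
opening: 0.0488
grasp_force: 62.6
tcp_pos: [0.5141, -0.1697, 0.2472]
opening: 0.049
grasp_force: 62.7
clock: 21.8
tcp_pos: [0.5458, -0.2482, 0.2474]
orientation: [0.443, 0.897, 0.0, -0.001]
ft_force: [0.6, 1.0, -2.4]
opening: 0.049
grasp_force: 62.7
[ 0.54590103 -0.24812937  0.24758916] (array([ 0.5449, -0.2469,  0.0242]), 0.2835, np.uint64(9529)) (array([ 0.4884, -0.1813,  0.0216]), 0.1103, np.uint64(2155)) (array([ 0.48  , -0.2455,  0.0217]), 0.1103, np.uint64(1844))
```

```bash
python3 -m pendant '-0.01 -0.09 0 0 0 0 1;-0.01 -0.09 -0.2 0 0 0 1;-0.01 -0.09 -0.4 0 0 0 1;-0.01 -0.09 -0.6 0 0 0 1;-0.01 -0.09 -0.6 0 0 0 1;-0.01 -0.09 -0.6 0 0 0 1;-0.01 -0.09 -0.6 0 0 0 1' | head -2
python3 -c "
from m import *
snap('wrist','w8');p=bot.get_state()['tcp_pos'];print(p,lid('w8',p,p[2]+.036,band=.003))"
```

```text
clock: 22.55
tcp_pos: [0.5459, -0.2564, 0.2008]
[ 0.54598602 -0.25643454  0.20079851] (array([ 0.5447, -0.2553,  0.0244]), 0.2369, np.uint64(9598))
```

```bash
python3 -m pendant '0 0.01 -0.2 0 0 0 1;0 0.01 -0.4 0 0 0 1;0 0.01 -0.6 0 0 0 1;0 0.01 -0.8 0 0 0 1;0 0.01 -1 0 0 0 1;0 0.01 -1 0 0 0 1;0 0.01 -1 0 0 0 1' | head -4
python3 -m pendant '0 0 -0.1 0 0 0 1;0 0 -0.2 0 0 0 1;0 0 -0.3 0 0 0 1;0 0 -0.38 0 0 0 1;0 0 -0.44 0 0 0 1;0 0 -0.48 0 0 0 1;0 0 -0.5 0 0 0 1;0 0 -0.5 0 0 0 1;0 0 -0.5 0 0 0 1'
```

```text
clock: 23.3
tcp_pos: [0.5458, -0.2555, 0.1205]
orientation: [0.443, 0.897, -0.0, 0.0]
ft_force: [0.2, 0.3, -1.2]
clock: 24.2
tcp_pos: [0.5456, -0.2554, 0.0799]
orientation: [0.443, 0.897, -0.0, 0.0]
ft_force: [-0.9, -0.2, -2.4]
opening: 0.0489
grasp_force: 62.7
```

```bash
python3 -m pendant '0 0 -0.01 0 0 0 1;0 0 -0.02 0 0 0 1;0 0 -0.03 0 0 0 1;0 0 -0.035 0 0 0 1;0 0 -0.035 0 0 0 0.3;0 0 -0.035 0 0 0 0;0 0 -0.035 0 0 0 -0.5;0 0 -0.035 0 0 0 -1;0 0 -0.035 0 0 0 -1;0 0 -0.035 0 0 0 -1;0 0 -0.035 0 0 0 -1;0 0 -0.035 0 0 0 -1'
python3 -m pendant '0 0 0.2 0 0 0 -1;0 0 0.5 0 0 0 -1;0 0 0.8 0 0 0 -1;0 0 1 0 0 0 -1;0 0 1 0 0 0 -1' |head -2
python3 -m pendant '-0.1 0.1 0.3 0 0 0 -1;-0.3 0.3 0.6 0 0 0 -1;-0.5 0.6 1 0 0 0 -1;-0.7 0.8 1 0 0 0 -1;-0.8 1 1 0 0 0 -1;-0.8 1 1 0 0 0 -1' |head -2
python3 -c "
from m import *
snap('wrist','w9')
print([lid('w9',c,z,band=.004)[:2] for c,z in(((.5533,-.191),.11),((.545,-.255),.113),((.616,-.1975),.11),((.488,-.181),.11),((.4796,-.245),.11))])"
python3 -m pendant '0 0.25 0.1 0 0 0 -1;-0.1 0.5 0.2 0 0 0 -1;-0.1 0.75 0.2 0 0 0 -1;-0.1 1 0.2 0 0 0 -1' | head -2
python3 -m pendant '0 0.25 0 0 0 0 -1;-0.1 0.5 0 0 0 0 -1;-0.1 0.75 0 0 0 0 -1;-0.1 1 0 0 0 0 -1' | head -2
python3 -m pendant '0 0.25 0 0 0 0 -1;-0.1 0.5 0 0 0 0 -1;-0.1 0.75 0 0 0 0 -1;-0.1 1 0 0 0 0 -1' | head -2
python3 -m pendant '0 0.25 0 0 0 0 -1;-0.1 0.5 0 0 0 0 -1;-0.1 0.75 0 0 0 0 -1;-0.1 1 0 0 0 0 -1' | head -2
python3 -m pendant '0 0.25 0 0 0 0 -1;-0.1 0.5 0 0 0 0 -1;-0.1 0.75 0 0 0 0 -1;-0.1 1 0 0 0 0 -1' | head -2
python3 -m pendant '0 0.25 0 0 0 0 -1;0 0.5 0 0 0 0 -1;0 0.75 0 0 0 0 -1;0 1 0 0 0 0 -1;0 1 0 0 0 0 -1;0 1 0 0 0 0 -1' | head -2
python3 -c "
from m import *
snap('wrist','w10');print(bot.get_state()['tcp_pos'],lid('w10',(.4348,.3365),.144,band=.004))"
```

```text
clock: 25.4
tcp_pos: [0.5455, -0.2553, 0.0769]
orientation: [0.443, 0.897, 0.0, -0.0]
ft_force: [-0.2, 0.2, 0.8]
opening: 0.0855
grasp_force: 0.0
clock: 25.9
tcp_pos: [0.5468, -0.2561, 0.1592]
clock: 26.5
tcp_pos: [0.4803, -0.1736, 0.2364]
[(array([ 0.5531, -0.1922,  0.0254]), 0.1101), (array([ 0.5448, -0.2544,  0.0247]), 0.1128), (array([ 0.6159, -0.1976,  0.0213]), 0.11), (array([ 0.4882, -0.181 ,  0.0218]), 0.1101), (array([ 0.4797, -0.245 ,  0.022 ]), 0.1103)]
clock: 26.95
tcp_pos: [0.474, -0.0954, 0.2525]
clock: 27.35
tcp_pos: [0.466, -0.0152, 0.2523]
clock: 27.75
tcp_pos: [0.4581, 0.065, 0.2523]
clock: 28.15
tcp_pos: [0.4501, 0.1451, 0.2522]
clock: 28.55
tcp_pos: [0.4422, 0.2253, 0.2522]
clock: 29.15
tcp_pos: [0.4419, 0.3044, 0.2521]
[0.44181986 0.30410295 0.25225522] (array([0.4339, 0.3382, 0.0144]), 0.1441, np.uint64(978))
```

```bash
python3 -m pendant '-0.05 0.2 0 0 0 0 -1;-0.09 0.41 0 0 0 0 -1;-0.09 0.41 -0.2 0 0 0 -1;-0.09 0.41 -0.4 0 0 0 -1;-0.09 0.41 -0.6 0 0 0 -1;-0.09 0.41 -0.8 0 0 0 -1;-0.09 0.41 -0.8 0 0 0 -1;-0.09 0.41 -0.8 0 0 0 -1' | head -2
python3 -m pendant '0 0 -0.2 0 0 0 -1;0 0 -0.4 0 0 0 -1;0 0 -0.6 0 0 0 -1;0 0 -0.8 0 0 0 -1;0 0 -0.8 0 0 0 -1;0 0 -0.8 0 0 0 -1' | head -3
python3 -c "
from h import *
snap('side','s3');snap('wrist','w11');a=cv2.imread('pics/s3.png')[50:200,160:360];cv2.imwrite('pics/s3c.png',np.hstack([cv2.resize(a,(400,300)),cv2.resize(cv2.imread('pics/w11.png'),(400,300))]))"
```

```text
clock: 30.0
tcp_pos: [0.4342, 0.338, 0.1892]
clock: 30.6
tcp_pos: [0.4347, 0.3379, 0.1259]
orientation: [0.443, 0.897, 0.0, 0.0]
```

View pics/s3c.png

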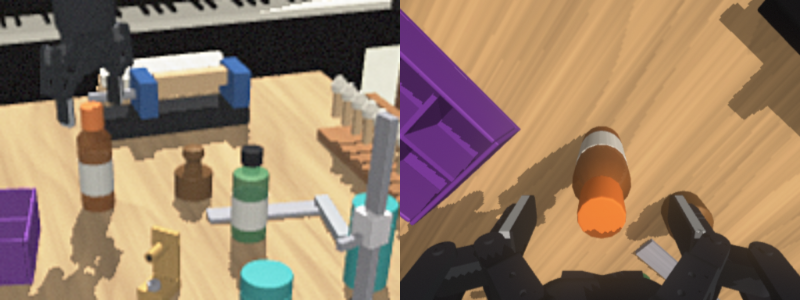

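The cap at (602,215) is centred between the fingertips (513 and 690) in the wrist view. The fingertips come down to about its lower edge in the side view. I grip and lift.

```bash
python3 -m pendant '0 0 0 0 0 0 0;0 0 0 0 0 0 1;0 0 0 0 0 0 1;0 0 0 0 0 0 1;0 0 0 0 0 0 1;0 0 0 0 0 0 1;0 0 0 0 0 0 1;0 0 0 0 0 0 1;0 0 0 0 0 0 1;0 0 0 0 0 0 1'
python3 -m pendant '0 0 0.1 0 0 0 1;0 0 0.25 0 0 0 1;0 0 0.5 0 0 0 1;0 0 0.75 0 0 0 1;0 0 1 0 0 0 1' | sed -n '2p;4,6p'
python3 -m pendant '0 0 0.25 0 0 0 1;0 0 0.5 0 0 0 1;0 0 0.75 0 0 0 1;0 -0.05 1 0 0 0 1;0 -0.2 1 0 0 0 1;0 -0.4 1 0 0 0 1;0 -0.6 1 0 0 0 1' | sed -n '2p;4,6p'
```

```text
clock: 31.7
tcp_pos: [0.4346, 0.3377, 0.1253]
orientation: [0.443, 0.897, 0.0, 0.0]
ft_force: [0.2, -0.0, 6.0]
opening: 0.0283
grasp_force: 59.3
tcp_pos: [0.4341, 0.3374, 0.2063]
ft_force: [-0.2, 0.8, -1.9]
opening: 0.0281
grasp_force: 59.5
tcp_pos: [0.4336, 0.2877, 0.2839]
ft_force: [-0.3, -0.5, -3.2]
opening: 0.0284
grasp_force: 59.8
```

```bash
python3 -m pendant '0 -0.25 0.1 0 0 0 1;0 -0.5 0.2 0 0 0 1;0 -0.75 0.2 0 0 0 1;0 -1 0.2 0 0 0 1' | sed -n '2p;5p'
python3 -m pendant '0 -0.25 0 0 0 0 1;0 -0.5 0 0 0 0 1;0 -0.75 0 0 0 0 1;0 -1 0 0 0 0 1' | sed -n '2p;5p'
python3 -m pendant '0 -0.25 0 0 0 0 1;0 -0.5 0 0 0 0 1;0 -0.75 0 0 0 0 1;0 -1 0 0 0 0 1' | sed -n '2p;5p'
python3 -m pendant '0.05 -0.25 0 0 0 0 1;0.1 -0.5 0 0 0 0 1;0.15 -0.75 0 0 0 0 1;0.2 -1 0 0 0 0 1' | sed -n '2p;5p'
python3 -m pendant '0.05 -0.25 0 0 0 0 1;0.1 -0.5 0 0 0 0 1;0.15 -0.75 0 0 0 0 1;0.2 -1 0 0 0 0 1' | sed -n '2p;5p'
python3 -m pendant '0.2 -0.25 0 0 0 0 1;0.4 -0.5 0 0 0 0 1;0.6 -0.75 0 0 0 0 1;0.8 -1 0 0 0 0 1' | sed -n '2p;5p'
python3 -m pendant '0.25 -0.25 0 0 0 0 1;0.5 -0.5 0 0 0 0 1;0.75 -0.7 0 0 0 0 1;0.9 -0.8 0 0 0 0 1;0.95 -0.8 0 0 0 0 1;0.95 -0.8 0 0 0 0 1;0.95 -0.8 0 0 0 0 1;0.95 -0.8 0 0 0 0 1'
python3 -c "
from m import *
snap('wrist','w12');snap('side','s4');p=bot.get_state()['tcp_pos'];print(p)
try: print(lid('w12',p,p[2]+.0187,rad=.03,band=.003))
except Exception as e: print(e)
cv2.imwrite('pics/sw4.png',cv2.resize(np.hstack([cv2.imread('pics/s4.png'),cv2.imread('pics/w12.png')]),(800,300)))"
```

```text
tcp_pos: [0.4335, 0.2074, 0.3001]
opening: 0.0285
tcp_pos: [0.4332, 0.1275, 0.2999]
opening: 0.0281
tcp_pos: [0.433, 0.0477, 0.2999]
opening: 0.0283
tcp_pos: [0.449, -0.0321, 0.2999]
opening: 0.0283
tcp_pos: [0.4649, -0.112, 0.2999]
opening: 0.0285
tcp_pos: [0.5293, -0.1921, 0.2998]
opening: 0.0285
clock: 36.1
tcp_pos: [0.6056, -0.2541, 0.3012]
orientation: [0.443, 0.897, -0.0, -0.0]
ft_force: [-0.3, -0.5, -2.8]
opening: 0.0283
grasp_force: 59.8
[ 0.60587939 -0.25415871  0.30135131]
(array([ 0.6044, -0.2526,  0.0156]), 0.3201, np.uint64(3077))
```

View pics/sw4.png

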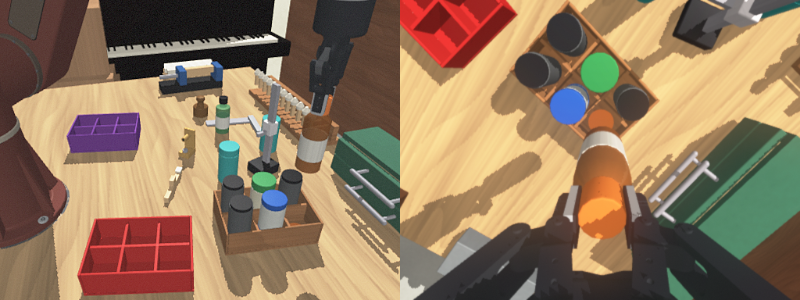

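The bottle hangs in the fingers over the crate. In the side view its cap is at (322,105) and its base at (310,160), with a lean much like the gauge column's perspective. I check for tilt in the point clouds.

```bash
python3 - <<'E'
from m import *
z0=.3201-.144
for f in('s4','w12'):
    C=cloud(f).reshape(-1,3)
    for a,b in((.01,.03),(.03,.05),(.05,.07),(.07,.095)):
        P=C[(np.hypot(C[:,0]-.604,C[:,1]+.253)<.04)&(C[:,2]>z0+a)&(C[:,2]<z0+b)]
        if len(P)<20: continue
        s=least_squares(lambda q:np.hypot(P[:,0]-q[0],P[:,1]-q[1])-.023,[.604,-.253],loss='soft_l1',f_scale=.001)
        print(f,a,len(P),s.x.round(4))
E
```

```text
s4 0.01 370 [ 0.6059 -0.2547]
s4 0.03 420 [ 0.6055 -0.2551]
s4 0.05 443 [ 0.6055 -0.255 ]
s4 0.07 584 [ 0.6058 -0.2546]
w12 0.01 223 [ 0.6055 -0.2539]
w12 0.03 346 [ 0.6052 -0.2536]
w12 0.05 486 [ 0.6052 -0.2536]
w12 0.07 808 [ 0.6056 -0.2541]
```

```bash
python3 -m pendant '0.045 -0.1 0 0 0 0 1;0.045 -0.1 0 0 0 0 1;0.045 -0.1 -0.2 0 0 0 1;0.045 -0.1 -0.4 0 0 0 1;0.045 -0.1 -0.6 0 0 0 1;0.045 -0.1 -0.6 0 0 0 1;0.045 -0.1 -0.6 0 0 0 1;0.045 -0.1 -0.6 0 0 0 1' | head -2
python3 - <<'E'
from m import *
snap('wrist','w13');snap('side','s5');p=bot.get_state()['tcp_pos'];print(p)
z0=p[2]-.1253
for f in('s5','w13'):
    C=cloud(f).reshape(-1,3)
    P=C[(np.hypot(C[:,0]-p[0],C[:,1]-p[1])<.04)&(C[:,2]>z0+.03)&(C[:,2]<z0+.095)]
    print(f,least_squares(lambda q:np.hypot(P[:,0]-q[0],P[:,1]-q[1])-.023,p[:2],loss='soft_l1',f_scale=.001).x.round(4))
E
```

```text
clock: 37.0
tcp_pos: [0.6103, -0.2628, 0.254]
[ 0.61030467 -0.26277724  0.253917  ]
s5 [ 0.6104 -0.2635]
w13 [ 0.6103 -0.2625]
```

```bash
python3 -m pendant '-0.01 0 -0.2 0 0 0 1;-0.01 0 -0.4 0 0 0 1;-0.01 0 -0.6 0 0 0 1;-0.01 0 -0.8 0 0 0 1;-0.01 0 -1 0 0 0 1;-0.01 0 -1 0 0 0 1;-0.01 0 -1 0 0 0 1' | head -4
python3 -m pendant '0 0 -0.1 0 0 0 1;0 0 -0.2 0 0 0 1;0 0 -0.3 0 0 0 1;0 0 -0.38 0 0 0 1;0 0 -0.44 0 0 0 1;0 0 -0.48 0 0 0 1;0 0 -0.5 0 0 0 1;0 0 -0.5 0 0 0 1;0 0 -0.5 0 0 0 1'
```

```text
clock: 37.8
tcp_pos: [0.6093, -0.2626, 0.1736]
orientation: [0.443, 0.897, -0.0, 0.0]
ft_force: [0.6, -0.7, -2.1]
clock: 38.7
tcp_pos: [0.6092, -0.2626, 0.1332]
orientation: [0.443, 0.897, -0.0, 0.0]
ft_force: [0.5, -0.5, -2.1]
opening: 0.0286
grasp_force: 59.8
```

```bash
python3 -m pendant '0 0 -0.01 0 0 0 1;0 0 -0.02 0 0 0 1;0 0 -0.03 0 0 0 1;0 0 -0.035 0 0 0 1;0 0 -0.035 0 0 0 0.5;0 0 -0.035 0 0 0 0.3;0 0 -0.035 0 0 0 0;0 0 -0.035 0 0 0 -0.5;0 0 -0.035 0 0 0 -1;0 0 -0.035 0 0 0 -1;0 0 -0.035 0 0 0 -1;0 0 -0.035 0 0 0 -1'
python3 -m pendant '0 0 0.2 0 0 0 -1;0 0 0.5 0 0 0 -1;0 0 0.8 0 0 0 -1;0 0 1 0 0 0 -1;0 0 1 0 0 0 -1' |head -2
python3 -m pendant '-0.2 0 0.3 0 0 0 -1;-0.4 0 0.6 0 0 0 -1;-0.6 0 0.6 0 0 0 -1;-0.8 0 0.6 0 0 0 -1;-1 0 0.6 0 0 0 -1;-1 0 0.6 0 0 0 -1' |head -2
python3 -m pendant '-0.2 0 0 0 0 0 -1;-0.4 0 0 0 0 0 -1;-0.6 0 0 0 0 0 -1;-0.8 0 0 0 0 0 -1;-1 0 0 0 0 0 -1;-1 0 0 0 0 0 -1;-1 0 0 0 0 0 -1' |head -2
python3 -c "
from m import *
snap('wrist','w14');snap('side','s6');snap('top','t6')
for f in('w14','s6'): print(f,[lid(f,c,z,band=.004)[:2] for c,z in(((.609,-.263),.149),((.5533,-.191),.11),((.545,-.255),.113),((.616,-.1975),.11),((.488,-.181),.11),((.4796,-.245),.11))])
cv2.imwrite('pics/sw6.png',cv2.resize(np.hstack([cv2.imread('pics/s6.png'),cv2.imread('pics/w14.png')]),(800,300)))"
```

```text
clock: 39.9
tcp_pos: [0.6091, -0.2625, 0.1301]
orientation: [0.443, 0.897, 0.0, 0.0]
ft_force: [0.1, 0.4, 0.3]
opening: 0.0851
grasp_force: 0.0
clock: 40.4
tcp_pos: [0.6103, -0.2632, 0.2126]
clock: 41.0
tcp_pos: [0.5274, -0.2623, 0.2574]
clock: 41.7
tcp_pos: [0.4497, -0.2627, 0.2578]
w14 [(array([ 0.6082, -0.2556,  0.01  ]), 0.1486), (array([ 0.5529, -0.1929,  0.0255]), 0.11), (array([ 0.5447, -0.2552,  0.0246]), 0.1127), (array([ 0.6161, -0.1983,  0.0223]), 0.1098), (array([ 0.488 , -0.1814,  0.0218]), 0.1101), (array([ 0.4796, -0.2456,  0.0218]), 0.1102)]
s6 [(array([ 0.6071, -0.2653,  0.0153]), 0.1492), (array([ 0.5528, -0.1961,  0.0258]), 0.1103), (array([ 0.5446, -0.2586,  0.025 ]), 0.1129), (array([ 0.6155, -0.2009,  0.0227]), 0.1103), (array([ 0.4877, -0.184 ,  0.0226]), 0.1103), (array([ 0.4793, -0.2486,  0.0224]), 0.1103)]
```

View pics/sw6.png

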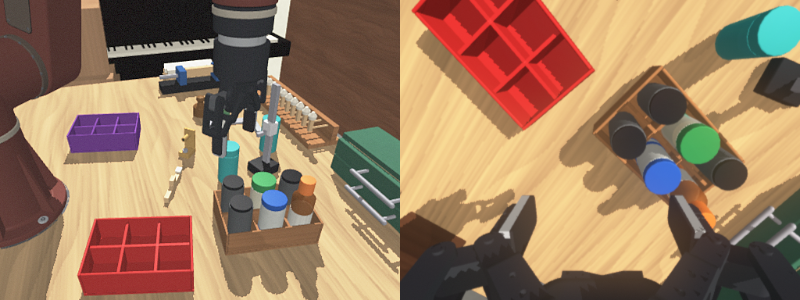

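All six containers stand upright in the crate at the right heights: cap top 0.149 m, blue lid 0.113 m, green lid 0.110 m. The bottle's cap is at (308,186) in the side view, and the robot is clear of everything.

```bash
python3 -c "
from rig import bot
print(bot.hand_in())"
```

```text
the job is handed in; nothing more can be done
None
```

The bottle, tin and jar stand upright in the cells that match their lids, each about 2–3 mm from its dot centre by the cameras. The grey tins have not moved, nothing else was touched as far as I could see, and the job was handed in at about 42 s; the hand-in returned no verdict.

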